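Pair up the spice carrier and hold it level

TASK

One place of the little two-place spice carrier is taken, the other is empty. From the cork mat fetch the one container of the same kind as the one aboard (tall glass jar with tall jar, short steel tin with short tin, so that the carrier hangs in balance), stand it in the empty place and let go of it; then swing the carrier's handle up, lift the carrier by the handle until it is 8 to 10 cm clear of the worktop and finish while still holding it there, level and steady. Leave the other two containers on the mat and everything else where it stands, and tip nothing over.

Things in the scene. Friction and masses are not known exactly. Their poses are not given: they have to be found in the camera images.
- carrier: loose two-place spice carrier, 0.33 kg empty: wooden base with round ends, 86 (x) x 164 (y) x 5 mm, two wire guard rings side by side along y. Origin: centre of the underside, z up. Posts at x = +-39 mm, y = 0 carry the handle's pivots 85 mm above the underside. It hangs free from the handle, so it hangs level only with equal weights in both places
- bail (a joint): the carrier's free swing handle, turning about the line through its pivots (along the carrier's x, at y = 0, 85 mm above the underside): 0 = folded down level towards the carrier's +y side, round the taken place (starts there; falls back if let go), 1.57 = straight up, stop at 2.0
- handle_grip (a point): centre of the handle's round wooden grip bar (16 mm thick, 64 mm long, along the carrier's x), 135 mm from the pivot line: folded it is at carrier y = +135 mm, 85 mm above the underside; upright, 220 mm above it. Wire arms at x = +-47 mm run from the bar to the pivots
- seat_1 (a point): centre of the carrier's +y place (y = +39 mm) on top of the base, 5 mm above the underside; taken at the start. Its guard ring is 53.6 mm clear inside, its top 31 mm above the underside
- seat_2 (a point): centre of the carrier's -y place (y = -39 mm) on top of the base, 5 mm above the underside; empty at the start; the same guard ring
- mat: fixed cork mat, 92 (x) x 262 (y) x 5 mm; three of the four containers stand on it in a row along its y axis, about 90 mm apart; origin: centre of the underside. Mind the arm: over the back of the worktop hangs a wall shelf, front edge at x = 0.57 m, underside 0.45 m up
- tall_1: tall glass spice jar with ribbed cap, round, 46 mm in diameter (cap 45), 105 mm high, 0.2 kg; origin: centre of its underside. One of a pair of twins; it starts in the carrier or on the mat
- tall_2: tall glass spice jar with ribbed cap, round, 46 mm in diameter (cap 45), 105 mm high, 0.2 kg; origin: centre of its underside. One of a pair of twins; it starts in the carrier or on the mat
- short_1: short plain steel spice tin, round, 45 mm in diameter at its lid, 43 mm below it, 62 mm high, 0.08 kg; origin: centre of its underside. One of a pair of twins; it starts in the carrier or on the mat
- short_2: short plain steel spice tin, round, 45 mm in diameter at its lid, 43 mm below it, 62 mm high, 0.08 kg; origin: centre of its underside. One of a pair of twins; it starts in the carrier or on the mat
- kitchen_timer: bystander: wind-up kitchen timer, 67 mm wide, 54 mm high
- tape_roll: bystander: roll of tape lying flat, 98 mm wide, 25 mm high
- scoop: bystander: steel scoop, 218 mm long
- pencil: bystander: pencil, 123 mm long
- spoon: bystander: wooden spoon, 297 mm long
- flat_tin: bystander: flat fish tin, 63x105x24 mm
- peg: bystander: clothes peg lying flat, 15x72x12 mm
There are look-alikes about, which are no part of the job. What is shaped like the short_2 but green or purple is not meant.

How it is judged:
On the way:
1. the matching container stands in the carrier's empty place beside its twin, let go, the carrier still on the worktop (((x of tall_1 in the frame of carrier between -0.01 and 0.01 m and z of tall_1 in the frame of carrier between 0 and 0.012 m and (y of tall_1 in the frame of carrier between 0.028 and 0.05 m or y of tall_1 in the frame of carrier between -0.05 and -0.028 m) and x of tall_2 in the frame of carrier between -0.01 and 0.01 m and z of tall_2 in the frame of carrier between 0 and 0.012 m and (y of tall_2 in the frame of carrier between 0.028 and 0.05 m or y of tall_2 in the frame of carrier between -0.05 and -0.028 m) and contact force between the fingers and tall_1 below 0.1 N and contact force between the fingers and tall_2 below 0.1 N and distance of each of short_1, short_2 from where it was at the start of the episode below 0.03 m) or (x of short_1 in the frame of carrier between -0.01 and 0.01 m and z of short_1 in the frame of carrier between 0 and 0.012 m and (y of short_1 in the frame of carrier between 0.028 and 0.05 m or y of short_1 in the frame of carrier between -0.05 and -0.028 m) and x of short_2 in the frame of carrier between -0.01 and 0.01 m and z of short_2 in the frame of carrier between 0 and 0.012 m and (y of short_2 in the frame of carrier between 0.028 and 0.05 m or y of short_2 in the frame of carrier between -0.05 and -0.028 m) and contact force between the fingers and short_1 below 0.1 N and contact force between the fingers and short_2 below 0.1 N and distance of each of tall_1, tall_2 from where it was at the start of the episode below 0.03 m)) and height (world z) of carrier below 0.01 m), for 0.2 s.
At the end, for the whole second after the job is handed in: two like containers stand in the two places, untouched by the fingers, which hold the handle bar (TCP within 40 mm); the carrier's underside is over 50 mm up, tilt under 0.09 rad, under 20 mm/s and 0.12 rad/s; the other two containers are within 30 mm of their start (((x of tall_1 in the frame of carrier between -0.01 and 0.01 m and z of tall_1 in the frame of carrier between 0 and 0.012 m and (y of tall_1 in the frame of carrier between 0.028 and 0.05 m or y of tall_1 in the frame of carrier between -0.05 and -0.028 m) and x of tall_2 in the frame of carrier between -0.01 and 0.01 m and z of tall_2 in the frame of carrier between 0 and 0.012 m and (y of tall_2 in the frame of carrier between 0.028 and 0.05 m or y of tall_2 in the frame of carrier between -0.05 and -0.028 m) and angle between each of tall_1, tall_2's own z axis and vertical below 0.2 rad and contact force between the fingers and tall_1 below 0.1 N and contact force between the fingers and tall_2 below 0.1 N and distance of each of short_1, short_2 from where it was at the start of the episode below 0.03 m) or (x of short_1 in the frame of carrier between -0.01 and 0.01 m and z of short_1 in the frame of carrier between 0 and 0.012 m and (y of short_1 in the frame of carrier between 0.028 and 0.05 m or y of short_1 in the frame of carrier between -0.05 and -0.028 m) and x of short_2 in the frame of carrier between -0.01 and 0.01 m and z of short_2 in the frame of carrier between 0 and 0.012 m and (y of short_2 in the frame of carrier between 0.028 and 0.05 m or y of short_2 in the frame of carrier between -0.05 and -0.028 m) and angle between each of short_1, short_2's own z axis and vertical below 0.2 rad and contact force between the fingers and short_1 below 0.1 N and contact force between the fingers and short_2 below 0.1 N and distance of each of tall_1, tall_2 from where it was at the start of the episode below 0.03 m)) and height (world z) of carrier above 0.05 m and angle between carrier's own z axis and vertical below 0.09 rad and linear speed of carrier below 0.02 m/s and angular speed of carrier below 0.12 rad/s and contact force between the fingers and carrier above 1 N and distance between the grasp point and handle_grip below 0.04 m and value of joint bail above 0.9 rad); the arm keeps its last pose, push and grip.
It fails at once if a bystander is shifted by more than 40 mm (distance of any of kitchen_timer, tape_roll, scoop, pencil, spoon, flat_tin, peg from where it was at the start of the episode above 0.04 m).
It fails at once if a container or the carrier is tipped by more than 0.6 rad (angle between any of tall_1, tall_2, short_1, short_2, carrier's own z axis and vertical above 0.6 rad).
It also fails if it takes over 59 s, if anything falls off the work surface, if the arm or the gripper's body presses on something with over 40 N, if the wrist force passes 120 N, or if a joint passes its speed limit or range.

ROBOT

A 7-joint arm with a two-finger parallel gripper is mounted at the origin on a cart in front of the work surface, level with it; the furniture and walls round the work are solid. World frame = base frame: x ahead of the robot, y to its left, z up, the work surface at z = 0. Lengths are in m, angles in rad, forces in N, time in s.
With the tool pointing down it reaches from about 0.425 to 0.95 m from the base axis. Payload 4.7 kg.
Tool frame: the origin (TCP) lies between the finger pads, 19 mm behind the fingertips; this is the grasp point; x points along the fingers, z is the direction in which the jaws open and shut, and the axes are right-handed (so a half turn about x gives the same grasp; the last joint's range is limited). The gripper opens to 85 mm and grips with 20 to 120 N. Pads are 22 mm wide; open, the fingers measure 114 mm over their backs; the gripper's body (76 mm by 85 mm) begins 54 mm behind the grasp point. The pads swing forward as they close: fully open they stand 13 mm farther back than shut.
Start: joints at [-1.189, 0.469, -0.049, 1.532, 0.024, 1.141, -0.082], TCP at [0.27, 0.619, 0.25] pointing down, gripper open.
Joint ranges: [-2.59, 2.59], [-0.33, 1.99], [-1.39, 1.29], [0.1, 2.45], [-1.04, 4.18], [0.21, 1.99], [-2.66, 2.66]. Speed limits (rad/s): [2.57, 2.57, 3.14, 3.14, 3.14, 3.14, 3.14].

INTERFACE

Orientations are given as a 3x3 rotation matrix whose columns are the frame's x, y, z axes.
In Python, from rig import * gives the robot as it stands. Calls block until the motion is done:
- movep(position, orientation): joint-space move of the TCP to a pose.
- move_l(position, attitude=None, feed=0.15, until_force=None): straight line of the TCP; attitude=None keeps the orientation; feed is the mean speed in m/s. With until_force (N) it stops when the force on the tool has changed by that much, and returns True; else False.
- move_joints(angles): joint-space move.
- command_gripper(opening, newtons=None): finger opening in m; newtons is the grip in N (None keeps the last); returns when the fingers have stopped.
- sleep(seconds).
- inverse_kinematics(position, orientation): joint angles nearest the present ones, or None.
- sense(): the state.
- camera(name): name is "scene" or "side" or "wrist"; returns (picture, depth): 384x512x3 uint8, red, green, blue; 384x512 float32, m along the optical axis (not along the pixel's ray), 0 where there is no reading.
- camera_params(name): a dict with "K" (3x3 intrinsics, pixels), "position" and "rotation" of the camera in the world; the wrist camera has in their place "tool_from_camera" (4x4, takes a point from camera to tool coordinates, whose origin is the TCP and whose axes are the tool frame's). Camera axes: x right, y down, z forward; pixel columns grow to the right and rows downward; lengths in m; the calibration is good to about 2 mm. A picture is of the moment at which its call begins: read the wrist's pose just before it. camera_params takes no time and is no camera call.
A pose or a line that the arm cannot do raises Unreachable and nothing moves.
- finish_job(): hands the job in, once; it reports no verdict.
The state is a dict: "time_s": time; "joint_pos": joint angles; "qd": joint speeds; "joint_efforts": joint torques, N m; "position": TCP position; "tcp_rot": TCP orientation; "wrist_force": force on the tool from outside, world axes, zero at the start; "ft_torque": the same for the moment, N m; "finger_gap": finger opening in m.
Only numpy, scipy, OpenCV 4.12 (cv2) and the standard library are available. Lean on these libraries where they do the work, as an engineer would, in place of code of your own. Each camera call takes 0.05 s, during which the arm holds its last target. There are 200 camera calls.

## Working session

There is one attempt and no reset: what is moved stays moved. The work goes in short steps, each a Python script; the robot and the scene stay as the last script left them, time stands still between calls to the robot, and variables do not carry over. Pictures are saved under pics/ and viewed, about 8 in all and at most 12, crops included, and the job is handed in when it is done.

```bash
mkdir -p pics; ls
cat > h.py <<'E'
from rig import *
import numpy as np, cv2
def snap(n,f=None):
    s=sense(); im,d=camera(n); p=camera_params(n)
    if 'rotation' in p: R,t=np.array(p['rotation']),np.array(p['position'])
    else:
        T=np.array(p['tool_from_camera']); Rt=np.array(s['tcp_rot'])
        R=Rt@T[:3,:3]; t=Rt@T[:3,3]+np.array(s['position'])
    if f:
        cv2.imwrite('pics/'+f+'.png',im[...,::-1]); np.savez('pics/'+f+'.npz',im=im,d=d,K=p['K'],R=R,t=t)
    return im,d,np.array(p['K']),R,t
def cloud(d,K,R,t):
    v,u=np.indices(d.shape)
    P=np.stack([(u-K[0,2])/K[0,0]*d,(v-K[1,2])/K[1,1]*d,d],-1)@R.T+t
    P[d==0]=np.nan
    return P
E
python3 - <<'E'
from h import *
a=snap('scene','scene0');b=snap('side','side0')
for x in(a,b): print(x[2],x[3],x[4])
cv2.imwrite('pics/both0.png',np.hstack([a[0],b[0]])[...,::-1][:, :])
s=sense();print(s['time_s'],s['position'],s['tcp_rot'])
E
```

```text
pics
[[361.20020798   0.         253.08609304]
 [  0.         361.20020798 191.62049182]
 [  0.           0.           1.        ]] [[-0.58274441 -0.47057622  0.66254582]
 [-0.81264163  0.34219976 -0.47171273]
 [-0.00474622 -0.81330028 -0.58182483]] [-0.46867304  0.57795187  0.95541405]
[[377.58243391   0.         258.60857696]
 [  0.         377.58243391 190.14525892]
 [  0.           0.           1.        ]] [[ 0.91406793 -0.19545843  0.35535308]
 [-0.40547623 -0.45836447  0.79087992]
 [ 0.00829708 -0.8670052  -0.49823001]] [-0.04078685 -1.43686095  0.92138203]
0.1 [0.26933624 0.61840615 0.24905802] [[-6.56878205e-04 -9.16806933e-01  3.99330210e-01]
 [-1.63589056e-03  3.99330747e-01  9.16805475e-01]
 [-9.99998446e-01 -5.10309857e-05 -1.76210747e-03]]
```

View pics/scene0.png

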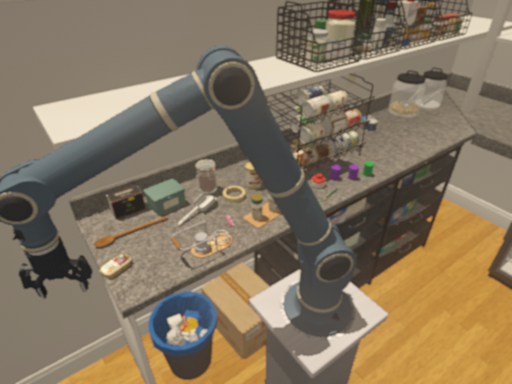

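View pics/side0.png

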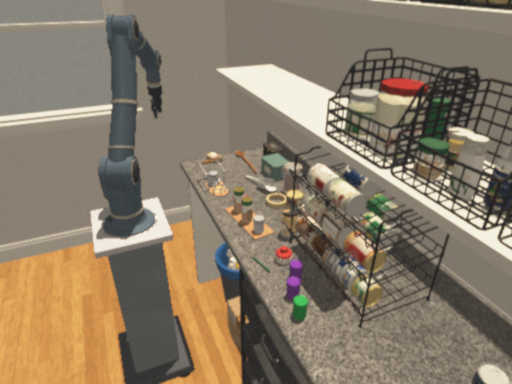

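The scene view shows the carrier near (208,245) with a grey tin aboard and the handle folded. The side view shows the mat near (248,218), with two dark jars at (238,198) and (247,208) and a grey tin at (259,225). Next I'll measure these and look closer.

Run:
```python
from h import *
A=np.load('pics/scene0.npz');B=np.load('pics/side0.npz')
c1=cv2.resize(A['im'][190:280,150:290],(784,504),interpolation=cv2.INTER_CUBIC)
c2=cv2.resize(B['im'][145:245,180:290],(550,500),interpolation=cv2.INTER_CUBIC)
cv2.imwrite('pics/c.png',np.vstack([cv2.resize(c1,(466,300)),cv2.resize(c2,(466,300)) if 0 else cv2.resize(B['im'][150:240,165:305],(466,300),interpolation=cv2.INTER_CUBIC)])[...,::-1])
PA=cloud(A['d'],A['K'],A['R'],A['t']);PB=cloud(B['d'],B['K'],B['R'],B['t'])
for n,P,pts in(('A',PA,[(201,240),(222,240),(185,255),(230,234),(210,245),(257,200),(256,215),(270,205)]),('B',PB,[(238,198),(247,205),(259,220),(258,228),(247,215),(213,178),(222,190),(203,170)])):
  for u,v in pts: print(n,u,v,P[v,u].round(3))
# top-down height map from both clouds
```

```text
A 201 240 [0.412 0.18  0.066]
A 222 240 [0.401 0.101 0.031]
A 185 255 [ 0.444  0.236 -0.002]
A 230 234 [0.439 0.044 0.002]
A 210 245 [0.428 0.139 0.007]
A 257 200 [ 0.441 -0.088  0.109]
A 256 215 [ 0.444 -0.086  0.032]
A 270 205 [ 0.455 -0.165  0.04 ]
B 238 198 [ 0.453 -0.121  0.075]
B 247 205 [ 0.457 -0.212  0.091]
B 259 220 [ 0.473 -0.3    0.067]
B 258 228 [ 0.466 -0.307  0.034]
B 247 215 [ 0.456 -0.216  0.044]
B 213 178 [0.425 0.146 0.048]
B 222 190 [0.448 0.084 0.008]
B 203 170 [0.386 0.179 0.084]
```

View pics/c.png

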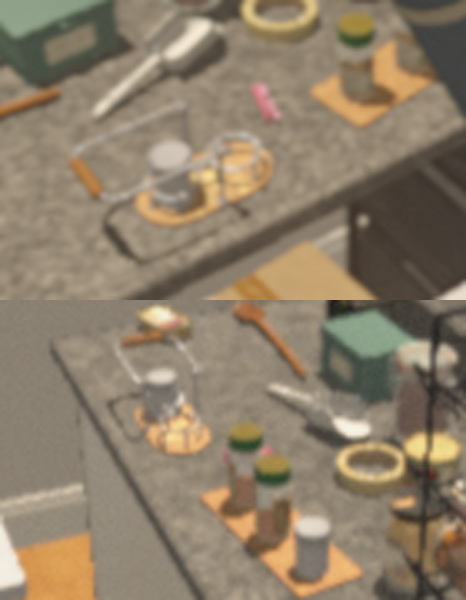

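Aboard is a short steel tin, and its twin is the grey tin at the far -y end of the mat, about (0.475,-0.31). The handle lies folded towards +y. Next I'll fly in with the wrist camera, going by small radius to avoid the shelf.

Run:
```python
from h import *
D=lambda yaw:np.array([[0,-np.cos(yaw),-np.sin(yaw)],[0,-np.sin(yaw),np.cos(yaw)],[-1,0,0]]) # placeholder
def down(zx,zy):
    x=np.array([0,0,-1.]);z=np.array([zx,zy,0.]);z/=np.linalg.norm(z);return np.stack([x,np.cross(z,x),z],1)
print(camera_params('wrist')['tool_from_camera'])
for p in [(.44,.13,.38),(.44,.13,.32),(.45,-.3,.3),(.42,.1,.06),(.42,.14,.22),(.42,.14,.32)]:
  for z in [(0,1),(1,0),(0,-1),(-1,0)]:
    q=inverse_kinematics(np.array(p),down(*z)); print(p,z,None if q is None else np.round(q,2))
p=np.array([.44,.13,.38]);
movep(p,down(0,1)); snap('wrist','w1'); print(sense()['time_s'],sense()['wrist_force'])
```

```text
[[-2.96821152e-04 -2.72598708e-01  9.62127775e-01 -1.23961705e-01]
 [-4.35158365e-04 -9.62127691e-01 -2.72598819e-01  6.89600331e-02]
 [ 9.99999861e-01 -4.99591045e-04  1.66956241e-04 -4.34178391e-04]
 [ 0.00000000e+00  0.00000000e+00  0.00000000e+00  1.00000000e+00]]
(0.44, 0.13, 0.38) (0, 1) [-0.59  0.    0.21  1.84 -0.    1.3   1.19]
(0.44, 0.13, 0.38) (1, 0) [-0.79 -0.01  0.42  1.85  0.    1.3  -0.38]
(0.44, 0.13, 0.38) (0, -1) [-0.93 -0.01  0.56  1.85  0.01  1.3  -1.95]
(0.44, 0.13, 0.38) (-1, 0) None
(0.44, 0.13, 0.32) (0, 1) [-0.57  0.04  0.2   1.93 -0.01  1.17  1.2 ]
(0.44, 0.13, 0.32) (1, 0) [-0.77  0.04  0.41  1.94 -0.02  1.16 -0.36]
(0.44, 0.13, 0.32) (0, -1) [-0.94  0.03  0.58  1.95 -0.02  1.16 -1.92]
(0.44, 0.13, 0.32) (-1, 0) [ 0.69  0.19 -1.18  1.88  0.19  1.19  2.58]
(0.45, -0.3, 0.3) (0, 1) [-0.38  0.35  1.16  1.83 -0.35  1.19  2.46]
(0.45, -0.3, 0.3) (1, 0) [-0.36  0.33  1.11  1.83 -0.32  1.18  0.86]
(0.45, -0.3, 0.3) (0, -1) [-0.4   0.37  1.2   1.83 -0.38  1.19 -0.65]
(0.45, -0.3, 0.3) (-1, 0) [-0.36  0.34  1.12  1.83 -0.33  1.18 -2.27]
(0.42, 0.1, 0.06) (0, 1) [-0.39  0.37  0.07  2.26 -0.05  0.51  1.29]
(0.42, 0.1, 0.06) (1, 0) [-0.59  0.38  0.31  2.27 -0.23  0.51 -0.1 ]
(0.42, 0.1, 0.06) (0, -1) [-0.8   0.42  0.57  2.28 -0.44  0.54 -1.45]
(0.42, 0.1, 0.06) (-1, 0) [-0.13  0.38 -0.24  2.25  0.18  0.53  2.64]
(0.42, 0.14, 0.22) (0, 1) [-0.55  0.12  0.15  2.1  -0.02  0.92  1.18]
(0.42, 0.14, 0.22) (1, 0) [-0.76  0.12  0.38  2.11 -0.05  0.92 -0.35]
(0.42, 0.14, 0.22) (0, -1) [-0.97  0.12  0.61  2.12 -0.09  0.92 -1.88]
(0.42, 0.14, 0.22) (-1, 0) [ 0.58  0.31 -1.16  2.05  0.34  0.99  2.39]
(0.42, 0.14, 0.32) (0, 1) [-0.6   0.01  0.18  1.96 -0.    1.16  1.16]
(0.42, 0.14, 0.32) (1, 0) [-0.8   0.    0.39  1.97 -0.    1.16 -0.41]
(0.42, 0.14, 0.32) (0, -1) [-0.97 -0.    0.56  1.98  0.    1.16 -1.98]
(0.42, 0.14, 0.32) (-1, 0) None
2.0833 [ 0.27654544 -0.39057843  0.40536922]
```

View pics/w1.png

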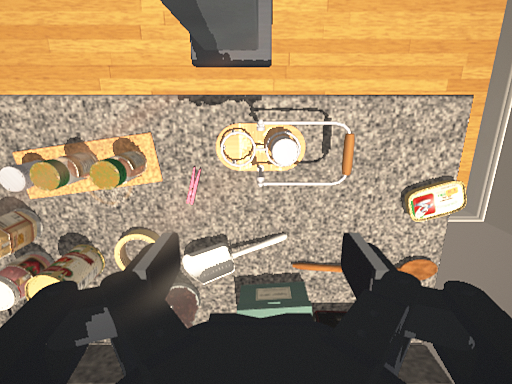

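The wrist view shows everything:
- Carrier base x 217–305, y 123–172, with the empty ring at (238,147), the tin aboard at (285,151) and the grip bar at (348,154).
- Mat at (90,165), with its tin at (17,180) and jars at (49,174) and (108,172).
- Carrier +y runs to image right, which is world +y.

Now I'll measure these by masks.

```bash
cat >> h.py <<'E'
def ray(uv,z,K,R,t):
    uv=np.atleast_2d(uv).astype(float)
    d=np.c_[(uv[:,0]-K[0,2])/K[0,0],(uv[:,1]-K[1,2])/K[1,1],np.ones(len(uv))]@R.T
    return t+d*((z-t[2])/d[:,2])[:,None]
def down(zx,zy):
    x=np.array([0,0,-1.]);z=np.array([zx,zy,0.]);z/=np.linalg.norm(z);return np.stack([x,np.cross(z,x),z],1)
def mask(im,lo,hi,box):
    m=cv2.inRange(cv2.cvtColor(im,cv2.COLOR_RGB2HSV),lo,hi); o=np.zeros_like(m); x0,y0,x1,y1=box; o[y0:y1,x0:x1]=m[y0:y1,x0:x1]
    return o
def rect(m,z,K,R,t):
    "min-area rectangle in the world of the mask's convex hull cast on plane z"
    n,l,s,c=cv2.connectedComponentsWithStats(m)
    v,u=np.nonzero(l==1+np.argmax(s[1:,4])); P=ray(np.c_[u,v],z,K,R,t)
    (cx,cy),(w,h),a=cv2.minAreaRect(P[:,:2].astype(np.float32)*1000); b=cv2.boxPoints(((cx,cy),(w,h),a))
    e=max((b[1]-b[0],b[2]-b[1]),key=np.linalg.norm)
    return np.array([cx,cy])/1000,sorted((w,h)),np.degrees(np.arctan2(e[1],e[0]))%180
E
python3 - <<'E'
from h import *
A=np.load('pics/w1.npz');im=A['im'];C=[A[k] for k in('K','R','t')]
for y,x in[(147,225),(154,348),(151,285),(185,130),(180,17),(132,275)]: print((x,y),cv2.cvtColor(im,cv2.COLOR_RGB2HSV)[y,x])
P=cloud(A['d'],*C)
for u,v in[(348,154),(285,151),(225,150),(17,180),(140,160),(200,220),(350,230),(108,172),(49,174)]: print((u,v),P[v,u].round(3))
print('base',rect(cv2.morphologyEx(mask(im,(8,70,120),(26,255,255),(205,110,315,180)),cv2.MORPH_CLOSE,np.ones((9,9))),.005,*C))
print('bar',rect(mask(im,(5,120,60),(20,255,230),(338,125,362,182)),.085,*C))
print('mat',rect(cv2.morphologyEx(mask(im,(8,90,120),(26,255,255),(0,125,165,205)),cv2.MORPH_CLOSE,np.ones((15,15))),.005,*C))
# height-band blobs of depth
for n,b,z in[('lid aboard',(265,130,305,175),.067),('tin mat',(0,160,35,200),.067)]:
    Z=P[...,2];m=((Z>z-.008)&(Z<z+.008)).astype(np.uint8)*255;o=np.zeros_like(m);x0,y0,x1,y1=b;o[y0:y1,x0:x1]=m[y0:y1,x0:x1]
    n_,l,s,c=cv2.connectedComponentsWithStats(o);k=1+np.argmax(s[1:,4]);print(n,s[k],Z[l==k].mean(),ray(c[k],z,*C),rect(o,z,*C))
E
```

```text
(225, 147) [ 16  44 253]
(348, 154) [ 15 159 237]
(285, 151) [ 30   1 255]
(130, 185) [ 20 109 255]
(17, 180) [ 15  17 246]
(275, 132) [ 14 100 135]
(348, 154) [0.432 0.263 0.094]
(285, 151) [0.431 0.17  0.067]
(225, 150) [0.438 0.066 0.006]
(17, 180) [ 0.479 -0.272  0.067]
(140, 160) [ 0.452 -0.079  0.033]
(200, 220) [0.577 0.011 0.   ]
(350, 230) [ 0.599  0.312 -0.001]
(108, 172) [ 0.456 -0.094  0.111]
(49, 174) [ 0.459 -0.182  0.11 ]
base (array([0.43327417, 0.13024054]), [87.33080291748047, 164.8470001220703], np.float32(90.05977))
bar (array([0.43439084, 0.26577457]), [15.554842948913574, 63.607479095458984], np.float32(179.6075))
mat (array([ 0.48333139, -0.18793985]), [122.34477996826172, 262.69451904296875], np.float32(97.92145))
lid aboard [272 138  28  28 606] 0.06686309887941504 [[0.4322779  0.17059552 0.067     ]] (array([0.43203784, 0.17119336]), [43.391990661621094, 43.47396469116211], np.float32(90.06396))
tin mat [  0 166  30  27 640] 0.0659572198061646 [[ 0.47702566 -0.27559582  0.067     ]] (array([ 0.47793692, -0.27568405]), [44.15892791748047, 49.181678771972656], np.float32(90.06037))
```

Measurements agree with the given sizes: base 87×165, bar 15.6×64, lid 43 mm at z 0.067. The carrier is at (0.433,0.130) with yaw about 0. Now a closer look at the mat tin from above.

Run:
```python
from h import *
O=down(1,0)
move_l((.45,0,.34),O,feed=.2); move_l((.476,-.274,.22),O,feed=.25); sleep(.3)
im,d,K,R,t=snap('wrist','w2');P=cloud(d,K,R,t);Z=P[...,2]
m=((Z>.058)&(Z<.073)).astype(np.uint8)*255
n,l,s,c=cv2.connectedComponentsWithStats(m)
for k in range(1,n):
    if s[k,4]>300: print(s[k],ray(c[k],.067,K,R,t),rect((l==k).astype(np.uint8)*255,.067,K,R,t),Z[l==k].mean())
print(sense()['time_s'],sense()['position'])
```

```text
[409 102  44  71 547] [[ 0.6376669  -0.22521009  0.067     ]] (array([ 0.64266779, -0.22833334]), [32.50015640258789, 69.96746063232422], np.float32(83.90349)) 0.06558592818390883
[ 241  165   43   42 1378] [[ 0.47802535 -0.27947529  0.067     ]] (array([ 0.47810168, -0.27988788]), [44.31862258911133, 44.855255126953125], np.float32(90.03774)) 0.06667365021654656
[407 199  57  54 600] [[ 0.65451988 -0.31579891  0.067     ]] (array([ 0.65991766, -0.31884232]), [38.55656051635742, 68.20394897460938], np.float32(56.53001)) 0.06533676955156406
[326 206  60  57 432] [[ 0.57180413 -0.3195595   0.067     ]] (array([ 0.57352246, -0.32892764]), [38.695098876953125, 75.81126403808594], np.float32(48.988846)) 0.06650107941184392
[423 279  89  10 340] [[ 0.72318335 -0.39711831  0.067     ]] (array([ 0.71944611, -0.39857825]), [12.198355674743652, 105.0530014038086], np.float32(0.04187693)) 0.062350635321621356
5.5 [ 0.47616    -0.27356831  0.22023497]
```

View pics/w2.png

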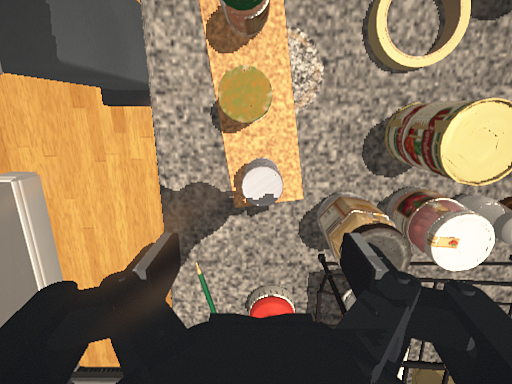

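Only the tin lid at (262,182) matters here; it sits at (0.478,-0.279), z 0.067. Before descending I'll check clearance to the pantry jars at (360,220).

Run:
```python
from h import *
A=np.load('pics/w2.npz');P=cloud(A['d'],A['K'],A['R'],A['t']);v,u=np.indices(A['d'].shape)
for lo,hi in((.02,.06),(.06,.11),(.11,.2),(.2,.3)):
    m=(P[...,2]>lo)&(P[...,2]<hi)&(P[...,0]>.505)&(P[...,1]>-.36)&(P[...,1]<-.2)&(v<235)
    print(lo,m.sum(),np.percentile(P[m][:,0],[0,2,10]).round(3) if m.sum() else '', P[m][np.argmin(P[m][:,0])].round(3) if m.sum() else '')
O=down(1,0)
command_gripper(.062,30); 
move_l((.478,-.279,.12),O,feed=.2); print(move_l((.478,-.279,.060),O,feed=.06,until_force=6))
print(sense()['position'],sense()['wrist_force'],sense()['finger_gap'])
command_gripper(.0,30); s=sense();print(s['position'],s['wrist_force'],s['finger_gap'],s['time_s'])
if .040<s['finger_gap']<.047:
    move_l((.478,-.279,.15),O,feed=.1); s=sense();print(s['wrist_force'],s['finger_gap'],s['time_s'])
```

```text
0.02 3494 [0.551 0.553 0.567] [ 0.551 -0.334  0.045]
0.06 10569 [0.551 0.564 0.601] [ 0.551 -0.334  0.069]
0.11 332 [0.569 0.572 0.576] [ 0.569 -0.314  0.112]
0.2 30 [0.519 0.519 0.519] [ 0.519 -0.264  0.217]
False
[ 0.47826918 -0.27923587  0.06037043] [ 0.68565656 -0.15144292  0.17865568] 0.06202582860829747
[ 0.47823222 -0.27917675  0.06057611] [-0.48645423  1.43945186  4.3053391 ] 0.04343987976190093 7.9667
[0.10729582 0.14399194 0.33020409] 0.04341673899645089 9.0167
```

Run:
```python
from h import *
O=down(1,0)
move_l((.45,-.1,.24),O,feed=.25); move_l((.433,.091,.2),O,feed=.25); sleep(.3)
im,d,K,R,t=snap('wrist','w3');P=cloud(d,K,R,t);Z=P[...,2]
m=((Z>.18)&(Z<.225)&(abs(P[...,1]-.091)<.035)&(abs(P[...,0]-.433)<.02))
print(m.sum(),np.nanmedian(P[m],0),np.percentile(P[m],[2,98],axis=0))
s=sense();print(s['position'],s['finger_gap'],s['time_s'],s['wrist_force'])
m=((Z>.06)&(Z<.073)&(abs(P[...,1]-.17)<.04)&(abs(P[...,0]-.433)<.04));print('aboard',m.sum(),P[m].mean(0))
```

```text
6566 [0.43319387 0.09341673 0.20629549] [[0.41450857 0.06997801 0.18415601]
 [0.45177647 0.11066147 0.20770256]]
[0.43315996 0.09041129 0.20018457] 0.04349203640648018 11.2583 [-0.60676852 -0.75690944 -0.6920514 ]
aboard 2037 [0.43292704 0.1699205  0.06687747]
```

View pics/w3.png

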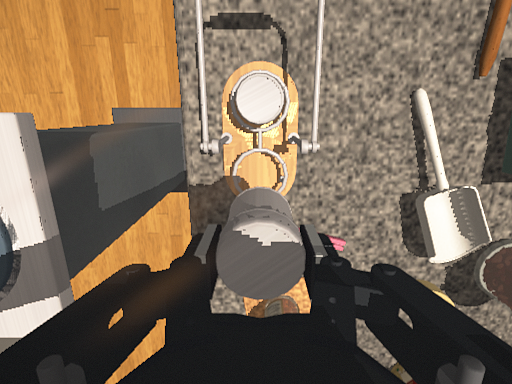

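The tin is held upright, centred on the TCP, lid at (258,225). The empty ring is at (260,172). Descending into it now.

Run:
```python
from h import *
A=np.load('pics/w3.npz');print(ray([(260,172),(233,172),(287,172)],.031,A['K'],A['R'],A['t']))
O=down(1,0)
x,y=.4332,.0915
move_l((x,y,.085),O,feed=.15); r=move_l((x,y,.0595),O,feed=.04,until_force=3); s=sense()
print(r,s['position'],s['wrist_force'])
if s['position'][2]<.066:
    command_gripper(.062); s=sense(); print(s['finger_gap'],s['wrist_force'])
    move_l((x,y,.17),O,feed=.15); move_l((x,y-.06,.26),O,feed=.2);sleep(.2)
    im,d,K,R,t=snap('wrist','w4');P=cloud(d,K,R,t);Z=P[...,2]
    m=((Z>.055)&(Z<.08)&(abs(P[...,1]-.13)<.08)&(abs(P[...,0]-.433)<.03)).astype(np.uint8)
    n,l,st,c=cv2.connectedComponentsWithStats(m)
    for k in range(1,n):
        if st[k,4]>150: print(st[k],P[l==k].mean(0),ray(c[k],.067,K,R,t))
    print('base',rect(cv2.morphologyEx(mask(im,(8,70,120),(26,255,255),(190,0,330,384)),cv2.MORPH_CLOSE,np.ones((9,9))),.005,K,R,t))
print(sense()['time_s'])
```

```text
[[0.43297841 0.09532351 0.031     ]
 [0.40325046 0.09538548 0.031     ]
 [0.46270417 0.09526154 0.031     ]]
True [0.43260583 0.09144128 0.06041005] [-0.9800229  -0.36331707  3.5532254 ]
0.06192089877903862 [ 0.65501672 -0.41397565 -0.63729105]
[ 240   20   43   49 1627] [0.43297269 0.16932532 0.06669642] [[0.43297351 0.1694037  0.067     ]]
[ 241  102   40   41 1252] [0.432648   0.08989652 0.06695276] [[0.43264937 0.0900084  0.067     ]]
base (array([ 0.47531076, -0.14824408]), [116.63230895996094, 182.35821533203125], np.float32(98.020775))
14.9167
```

View pics/w4.png

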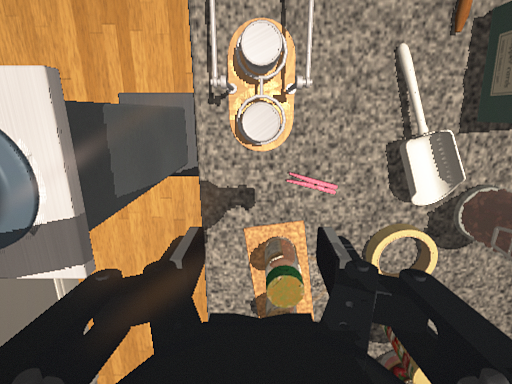

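Both tins stand in the carrier, 79 mm apart at z 0.067, upright, at (262,45) and (261,122). The bail arms are still folded. Next I'll check handle swing reachability.

```bash
cat >> h.py <<'E'
def tilt(a):
    x=np.array([0,-np.sin(a),-np.cos(a)]);z=np.array([0,np.cos(a),-np.sin(a)]);return np.stack([x,np.cross(z,x),z],1)
PX,PY,PZ,L=.4335,.1303,.085,.135
def bar(phi): return np.array([PX,PY+L*np.cos(phi),PZ+L*np.sin(phi)])
E
python3 - <<'E'
from h import *
for phi in(0,.4,.8,1.2,1.57):
  for a in(60,45,30,15,0,-15,-30,-45):
    q=inverse_kinematics(bar(phi),tilt(np.radians(a)))
    print(phi,a,None if q is None else np.round(q,2))
for a in(0,-15,-30,-45):
    q=inverse_kinematics(bar(1.57)+[0,0,.09],tilt(np.radians(a))); print('up',a,None if q is None else np.round(q,2))
E
```

```text
0 60 [-0.94  0.83  0.01  1.72  0.54  1.55  0.35]
0 45 [-0.95  0.7   0.08  1.8   0.44  1.31  0.44]
0 30 [-0.93  0.59  0.14  1.9   0.32  1.07  0.56]
0 15 [-0.84  0.49  0.13  1.99  0.18  0.85  0.72]
0 0 [-0.71  0.42  0.09  2.08 -0.06  0.65  1.  ]
0 -15 [-0.54  0.39  0.04  2.16 -0.51  0.52  1.51]
0 -30 [-0.28  0.42 -0.1   2.22 -1.02  0.53  2.1 ]
0 -45 [ 0.65  0.89 -1.19  2.22  0.21  0.24  1.13]
0.4 60 [-0.92  0.74 -0.01  1.73  0.55  1.61  0.38]
0.4 45 [-0.92  0.62  0.06  1.81  0.45  1.39  0.47]
0.4 30 [-0.9   0.5   0.11  1.89  0.33  1.16  0.58]
0.4 15 [-0.82  0.4   0.12  1.97  0.19  0.95  0.74]
0.4 0 [-0.71  0.33  0.11  2.06 -0.05  0.76  1.01]
0.4 -15 [-0.59  0.3   0.13  2.14 -0.46  0.64  1.46]
0.4 -30 [-0.46  0.32  0.14  2.21 -0.95  0.68  2.02]
0.4 -45 [ 0.68  0.71 -1.17  2.21 -0.29  0.36  1.54]
0.8 60 [-0.89  0.65 -0.01  1.78  0.58  1.64  0.42]
0.8 45 [-0.89  0.53  0.06  1.84  0.47  1.43  0.51]
0.8 30 [-0.87  0.41  0.11  1.9   0.35  1.22  0.63]
0.8 15 [-0.79  0.31  0.13  1.97  0.19  1.03  0.79]
0.8 0 [-0.69  0.24  0.14  2.05 -0.05  0.85  1.05]
0.8 -15 [-0.6   0.21  0.2   2.12 -0.42  0.
[... 443 characters left out ...]
.43  2.18 -0.8   0.89  1.98]
1.2 -45 [ 0.89  0.5  -1.16  2.16 -0.52  0.67  1.79]
1.57 60 [-0.84  0.52  0.07  1.93  0.64  1.57  0.49]
1.57 45 [-0.83  0.39  0.13  1.96  0.53  1.39  0.61]
1.57 30 [-0.78  0.28  0.17  2.    0.4   1.21  0.75]
1.57 15 [-0.69  0.19  0.19  2.04  0.22  1.05  0.94]
1.57 0 [-0.59  0.13  0.23  2.08 -0.04  0.93  1.23]
1.57 -15 [-0.52  0.12  0.32  2.13 -0.39  0.88  1.61]
1.57 -30 [-0.52  0.16  0.51  2.18 -0.76  0.97  2.04]
1.57 -45 [ 1.01  0.49 -1.16  2.14 -0.49  0.77  1.84]
up 0 [-0.63  0.04  0.25  1.96 -0.01  1.14  1.2 ]
up -15 [-0.59  0.01  0.37  2.01 -0.3   1.08  1.49]
up -30 [-0.63  0.03  0.58  2.07 -0.61  1.11  1.82]
up -45 [-0.77  0.13  0.93  2.13 -0.93  1.28  2.18]
```

Run:
```python
from h import *
a0=np.radians(50);O=tilt(a0)
command_gripper(.05,20)
move_l((.4335,.15,.28),down(0,1),feed=.2)
b=bar(0); pt=O[:,0]
movep(b-pt*.11,O)
sleep(.2);im,d,K,R,t=snap('wrist','w5');P=cloud(d,K,R,t)
m=mask(im,(5,110,40),(22,255,255),(0,0,512,384))>0
m&=(abs(P[...,2]-.09)<.02)&(abs(P[...,1]-.265)<.03)&(abs(P[...,0]-.433)<.05)
print(m.sum(),P[m].mean(0),np.percentile(P[m],[2,98],axis=0))
r=move_l(b,O,feed=.1,until_force=5);s=sense();print(r,s['position'],s['wrist_force'],s['time_s'])
```

```text
1132 [0.43045611 0.26987977 0.08897222] [[0.40184944 0.26206727 0.08196116]
 [0.4619935  0.273787   0.09293693]]
False [0.43364854 0.2661117  0.08519721] [ 0.87313545 -0.30644463  0.99874708] 19.3417
```

View pics/w5.png

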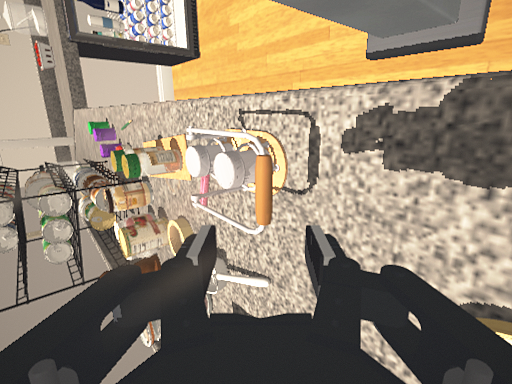

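The bar, at (264,190) in the picture, lies between the fingers and the TCP is now on it. Closing lightly and swinging it up.

Run:
```python
from h import *
a0=np.radians(50)
command_gripper(0,20);s=sense();print(s['finger_gap'],s['position'],s['wrist_force'])
if .013<s['finger_gap']<.022:
    N=10
    for i in range(1,N+1):
        phi=1.53*i/N
        move_l(bar(phi),tilt(a0-np.radians(80)*i/N),feed=.09)
        s=sense();print(i,s['position'].round(4) if hasattr(s['position'],'round') else s['position'],np.round(s['wrist_force'],2),round(s['finger_gap'],4))
        if np.linalg.norm(s['wrist_force'])>15: print('stop');break
    im,d,K,R,t=snap('side','s6');
    cv2.imwrite('pics/s6c.png',cv2.resize(im[120:240,165:305],(700,600),interpolation=cv2.INTER_CUBIC)[...,::-1])
print(s['time_s'])
```

```text
0.0150279280102831 [0.43356046 0.26579446 0.08514451] [0.2087212  0.75044365 1.14444759]
1 [0.4338 0.2636 0.1059] [ 0.69  0.31 -1.42] 0.0152
2 [0.4334 0.259  0.125 ] [ 0.7   0.12 -2.49] 0.0153
3 [0.4332 0.2513 0.1441] [ 0.67  0.5  -1.76] 0.015
4 [0.4331 0.2408 0.1618] [ 0.27 -1.28 -1.4 ] 0.0152
5 [0.433  0.2281 0.1777] [ 0.6  -0.6  -2.84] 0.0152
6 [0.433  0.2131 0.1915] [ 0.71  0.99 -0.64] 0.015
7 [0.4333 0.1964 0.2032] [1.18 1.87 0.11] 0.0155
8 [0.4336 0.1777 0.212 ] [1.73 2.21 2.47] 0.0152
9 [0.4339 0.1574 0.2178] [0.9  2.2  4.61] 0.0151
10 [0.4342 0.1365 0.2203] [2.37 0.55 5.51] 0.0152
23.575
```

View pics/s6c.png

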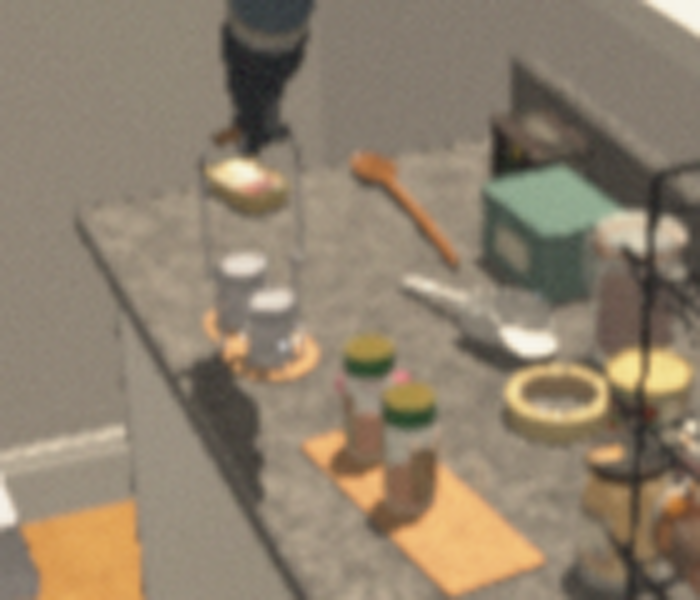

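The handle is upright in the fingers at crop (265,135), both tins aboard, both jars still on the mat. Firming the grip and lifting.

Run:
```python
from h import *
def show(tag):
    s=sense();print(tag,np.round(s['position'],4),np.round(s['wrist_force'],2),round(s['finger_gap'],4),round(s['time_s'],2));return s
command_gripper(0,70);s=show('grip');O=np.array(s['tcp_rot']);p=np.array(s['position'])
move_l(p+[0,0,.02],O,feed=.03);show('2cm')
move_l(p+[0,0,.092],O,feed=.04);show('up');sleep(2.5);show('rest')
np.save('p.npy',p)
def meas(n):
    im,d,K,R,t=snap('side',n);P=cloud(d,K,R,t);Z=P[...,2]
    m=mask(im,(8,70,80),(26,255,255),(195,120,240,200))>0
    m&=(abs(P[...,0]-.433)<.06)&(abs(P[...,1]-.13)<.1)&(Z>.02)&(Z<.15)
    Q=P[m];f=np.c_[Q[:,:2]-Q[:,:2].mean(0),np.ones(len(Q))];c=np.linalg.lstsq(f,Q[:,2],rcond=None)[0]
    print(len(Q),'base z',Q[:,2].mean(),np.median(Q[:,2]),'slopes',c,'y',Q[:,1].min(),Q[:,1].max());return im
im=meas('s7');sleep(.7);meas('s8');show('end')
cv2.imwrite('pics/s7c.png',cv2.resize(im[100:220,165:305],(700,600),interpolation=cv2.INTER_CUBIC)[...,::-1])
im,d,K,R,t=snap('scene','a7');cv2.imwrite('pics/a7.png',im[...,::-1])
```

```text
grip [0.434  0.1373 0.2204] [ 1.61 -0.37  6.18] 0.0141 23.84
2cm [0.4338 0.1372 0.2402] [-0.36 -0.19 -5.4 ] 0.0138 24.68
up [0.4339 0.1373 0.3121] [-0.39 -0.77 -4.69] 0.0139 26.62
rest [0.434  0.1373 0.3124] [ 0.09 -0.62 -5.79] 0.0135 29.12
130 base z 0.09795431702804992 0.09577591385896211 slopes [-0.05304348 -0.00108639  0.09795432] y 0.04278530265620284 0.1913847284553276
129 base z 0.0976285893756041 0.09556697985600981 slopes [-0.04124373 -0.00616299  0.09762859] y 0.04490870674368974 0.19389132891444372
end [0.434  0.1373 0.3124] [ 0.01 -0.2  -4.64] 0.0138 29.93
```

View pics/s7c.png

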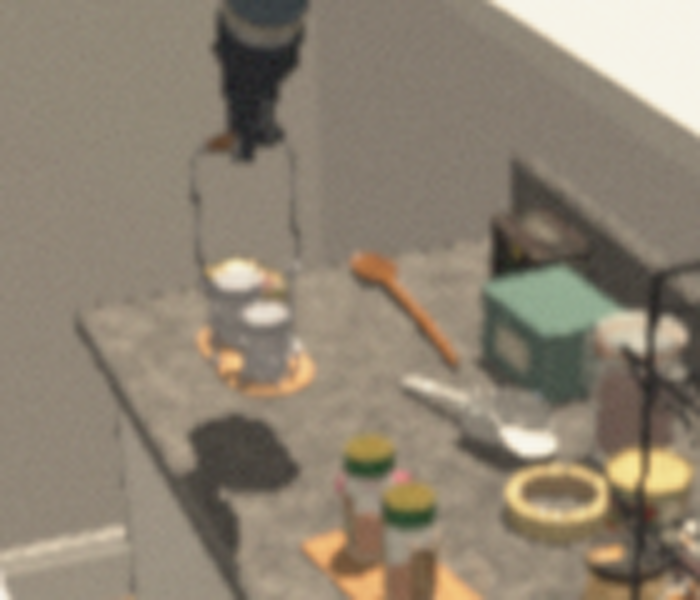

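Carrier hangs about 9 cm up, weight about 4.8 N as expected. I'll run one better tilt check on the lids with the wrist camera before handing in.

Run:
```python
from h import *
for c in('wrist','scene'):
    im,d,K,R,t=snap(c);P=cloud(d,K,R,t)
    for lo,hi,nm in((.149,.169,'lids'),):
        m=(P[...,2]>lo)&(P[...,2]<hi)&(abs(P[...,0]-.434)<.022)&(abs(P[...,1]-.131)<.062)
        Q=P[m]
        if len(Q)<20: print(c,len(Q));continue
        for _ in range(3):
            f=np.c_[Q[:,0]-.434,Q[:,1]-.131,np.ones(len(Q))];k=np.linalg.lstsq(f,Q[:,2],rcond=None)[0];Q=Q[abs(Q[:,2]-f@k)<.003]
        print(c,len(Q),'slope',k.round(3),'y',[Q[(Q[:,1]-.131)*s>0].mean(0).round(3) for s in(1,-1)])
```

```text
wrist 3414 slope [0.002 0.002 0.159] y [array([0.433, 0.17 , 0.159]), array([0.433, 0.09 , 0.159])]
scene 136 slope [ 0.006 -0.001  0.158] y [array([0.432, 0.173, 0.158]), array([0.431, 0.091, 0.158])]
```

Lids level to 0.002 rad at z 0.159, which puts the underside at about 0.092. Handing in.

Run:
```python
from h import *
finish_job();print(sense()['time_s'])
```

```text
the job is handed in; nothing more can be done
the job is handed in; nothing more can be done
```

The job is handed in, and my last checks agreed with the goal. The robot gave no verdict.

**What I did:** The container aboard was a short steel tin. I fetched its twin from the far end of the mat, stood it in the empty place and let go. Then I swung the handle up with a light grip and lifted the carrier. I used about 30 s of the 59 s allowed.

**Last checks:**
- **Tins:** both stand in the carrier, 80 mm apart.
- **Level:** the lids are level to about 0.002 rad by the wrist camera and 0.006 rad by the scene camera.
- **Height:** the underside is about 92 mm above the worktop.
- **Load:** about 4.6–5.8 N on the wrist, against 4.8 N expected.
- **Grip and steadiness:** the handle is held upright at 70 N, and arm and carrier stood still for several seconds.
- **Rest of the scene:** by eye in the last views, the two jars are still on the mat and nothing looked disturbed. I did not measure the bystanders.

**Disagreement:** a rough fit to the carrier base in the side view gave a slope of 0.04–0.05 rad along x. It used only about 130 pixels, with ring pixels mixed in. Both lid checks contradict it, so I took it as noise.

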